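# Sort steriliser boxes onto their colour trays, the last one off the roller track

### The arm

A 6-joint arm with a two-finger parallel gripper is mounted at the origin on a cart in front of the work surface, level with it; the furniture and walls round the work are solid. World frame = base frame: x ahead of the robot, y to its left, z up, the work surface at z = 0. Lengths are in m, angles in degrees, forces in N, time in s.
With the tool pointing down it reaches from about 0.375 to 0.9 m from the base axis. Payload 3.1 kg.
Tool frame: the origin (TCP) lies on the centre line of the jaws, within the pads' length; the fingertips stand 22 mm ahead of it and the grasp point (between the pads) lies 3 mm ahead of it; z points along the fingers, y is the line along which they close (so a half turn about z gives the same grasp; the last joint's range is limited). The gripper opens to 87 mm and grips with 3 to 60 N. Pads are 19 mm wide; open, the fingers measure 117 mm over their backs; the gripper's body (75 mm by 190 mm) begins 51 mm behind the grasp point.
Start: joints at [57.725, 30.224, 82.088, -0, 67.689, -10.227], TCP at [0.235, 0.579, 0.245] pointing down, gripper open.
Joint ranges: [-176.69, 176.69], [-43.24, 126.21], [12.49, 139.97], [-82, 262], [0, 151.66], [-163.58, 163.58]. Speed limits (degrees/s): [159.86, 159.86, 180, 180, 180, 180].

### API

Orientations are given as a 3x3 rotation matrix whose columns are the frame's x, y, z axes.
In Python, from rig import * gives the robot as it stands.
- The arm moves only by the shell command python3 -m jog 'ROWS'. ROWS is text: rows parted by semicolons, each of 7 numbers parted by spaces: the shift along the tool's x, y, z in mm, then the turn, a rotation vector about the tool's x, y, z in rad, then the finger opening in mm, from 0 to 87. In form: tx ty tz ax ay az fingers; .... A call has 1 to 12 rows; each row shifts and turns the commanded pose from where the row before left it, along the tool's axes as they then stand; what a row does not reach is not made up. A row lasts 1/8 s, in which the tool goes at most 62.5 mm and 10.7 degrees, less where a joint would pass 70% of its speed; a pose out of reach is approached as far as the arm can. A call with a gripper value outside its range is refused whole. The fingers move at their own pace and stop on an object; the grip force is fixed at half the most. Time passes only in rows, so rows that do not move let the fingers close. It gives the time, the measured TCP pose, the force, the opening and the grip force at its end, in the units of the state.
- read_state(): the state, without advancing time (a new reading comes with each control period).
- capture(name): name is "scene" or "side" or "wrist"; returns a dict with "color" (384x512x3 uint8, red, green, blue), "camera_matrix" (3x3 intrinsics, pixels), "R" (3x3) and "t" (3): a world point X has camera coordinates R X + t. Camera axes: x right, y down, z forward; pixel columns grow to the right and rows downward; lengths in m; the calibration is good to about 2 mm. A picture is of the moment at which its call begins. There is no depth.
- hand_in(): hands the job in; it is judged then, once.
Trained networks look in the newest picture that a camera, given by its name, has taken for a name from the list of things; names that differ only in an ending like _2 or _b are one class to them, and where a whole thing is asked for, a point or a joint stands for the part that bears it (a point fixed in the world has none). Each returns a list of dicts, best first, with "conf" (0 to 1); they miss things now and then, are a little off and sometimes report something else, mostly with a low value. They report only what shows in the picture. A call takes as long as a camera call.
- find_in(camera, target): "at" ([x, y, z] in m, in world coordinates, good to about 4 mm: the middle of the surface that is visible of it).
- trace(camera, target): "pixels" (384x512 bool, what is visible of it).
- place_of(camera, target): "at" ([x, y, z] in m, in world coordinates, good to about 4 mm: a listed point, or the origin of a listed thing).
The state is a dict: "time_s": time; "joint_positions": joint angles; "qvel": joint speeds; "tau": joint torques, N m; "position": TCP position; "tcp_rot": TCP orientation; "force": force on the tool from outside, world axes, zero at the start; "moment": the same for the moment, N m; "opening": opening from 0.0 (shut) to 1.0 (fully open); "grasp_force": force on a finger pad.
Only numpy, scipy, OpenCV 4.12 (cv2) and the standard library are available. Lean on these libraries where they do the work, as an engineer would, in place of code of your own. Each camera call takes 0.05 s, during which the arm holds its last target. There are 200 camera calls.

### The job

The steriliser boxes with red, blue and yellow lids are lying in one another's trays, and the green one is still on the roller track, partly under the shelf. Draw the green box along the rollers until it lies against the end stop, and only there lift it off; finish with every box lying flat inside the rim of the tray of its own colour (the tray still empty can serve as a spare place meanwhile). Keep the boxes level, set them down without dropping them, and leave the bur stand where it is.

Things in the scene. Friction and masses are not known exactly. Their poses are not given: they have to be found in the camera images.
- box_red: steriliser box, red lid: steel base, 90 x 56 mm, 46 mm high, 0.22-0.4 kg. At each end a fixed level wire handle with a red cross bar stands out 32 mm, 39 mm wide over the wires, wires 6-7 mm thick, 26.5 mm above the underside. Origin: centre of the underside; x along the 90 mm side, y across, z up. Starts in a tray of another colour.
- box_blue: steriliser box, blue lid: steel base, 90 x 56 mm, 46 mm high, 0.22-0.4 kg. At each end a fixed level wire handle with a blue cross bar stands out 32 mm, 39 mm wide over the wires, wires 6-7 mm thick, 26.5 mm above the underside. Origin: centre of the underside; x along the 90 mm side, y across, z up. Starts in a tray of another colour.
- box_yellow: steriliser box, yellow lid: steel base, 90 x 56 mm, 46 mm high, 0.22-0.4 kg. At each end a fixed level wire handle with a yellow cross bar stands out 32 mm, 39 mm wide over the wires, wires 6-7 mm thick, 26.5 mm above the underside. Origin: centre of the underside; x along the 90 mm side, y across, z up. Starts in a tray of another colour.
- box_green: steriliser box, green lid: steel base, 90 x 56 mm, 46 mm high, 0.22-0.4 kg. At each end a fixed level wire handle with a green cross bar stands out 32 mm, 39 mm wide over the wires, wires 6-7 mm thick, 26.5 mm above the underside. Origin: centre of the underside; x along the 90 mm side, y across, z up. Starts on the track.
- tray_red: red silicone tray, fixed: 116 x 82 mm outside, rim 4 mm wide and 6 mm high all round, inside 108 x 74 mm, floor 2 mm thick. Origin: centre of its underside on the desk; x along the long side, z up. The red box belongs flat inside the rim, its long side along the tray's.
- tray_blue: blue silicone tray, fixed: 116 x 82 mm outside, rim 4 mm wide and 6 mm high all round, inside 108 x 74 mm, floor 2 mm thick. Origin: centre of its underside on the desk; x along the long side, z up. The blue box belongs flat inside the rim, its long side along the tray's.
- tray_yellow: yellow silicone tray, fixed: 116 x 82 mm outside, rim 4 mm wide and 6 mm high all round, inside 108 x 74 mm, floor 2 mm thick. Origin: centre of its underside on the desk; x along the long side, z up. The yellow box belongs flat inside the rim, its long side along the tray's.
- tray_green: green silicone tray, fixed: 116 x 82 mm outside, rim 4 mm wide and 6 mm high all round, inside 108 x 74 mm, floor 2 mm thick. Origin: centre of its underside on the desk; x along the long side, z up. The green box belongs flat inside the rim, its long side along the tray's. Empty at the start.
- track: fixed level track of free rollers, tops 45 mm up; side rails 66 mm apart, 6 mm above the rollers. Stop at its -x end, 7 mm above the rollers; handles pass over it. Origin on the desk: a box against the stop has its origin at (0,0,0.045) here, x away from the stop: draw the box to -x. Shelf over the far part: front edge world x=0.60, underside z=0.238, y>-0.36.
- bur_stand: bystander: a small blue block 62 x 30 x 22 mm holding upright burs (40 mm high in all) at the right end of the work. Origin: centre of the underside.

How it is judged:
By the outcome, as a careful person would: the job done as asked, in the order asked, and still so for the second after the job is handed in, with the robot touching nothing.
It also fails if it takes over 136 s, if anything falls off the work surface, if the arm or the gripper's body presses on something with over 40 N, if the wrist force passes 120 N, or if a joint passes its speed limit or range.

## Working session

There is one attempt and no reset: what is moved stays moved. The work goes in short steps, Python scripts to look and compute and a shell command to move; the robot and the scene stay as the last step left them, time stands still between calls to the robot, and variables do not carry over. Pictures are saved under pics/ and viewed, at most 14 in all, crops included, and the job is handed in when it is done.

```bash
mkdir -p pics; ls
python3 - <<'E'
from rig import *
import cv2
s=read_state(); print(s['time_s'],s['position'],s['tcp_rot'],s['opening'])
for c in ('scene','side'):
    d=capture(c); cv2.imwrite(f'pics/{c}0.png',d['color'][:,:,::-1])
    for n in ['box_red','box_blue','box_yellow','box_green','tray_red','tray_blue','tray_yellow','tray_green','track','bur_stand']:
        r=place_of(c,n); print(c,n,[( [round(v,4) for v in q['at']],round(q['conf'],2)) for q in r[:2]])
E
```

```text
pics
0.0 [0.2341723  0.57871315 0.24357016] [[-9.26893177e-01  3.75323459e-01 -1.15727414e-03]
 [ 3.75325051e-01  9.26891414e-01 -1.84734437e-03]
 [ 3.79315787e-04 -2.14664486e-03 -9.99997624e-01]] 0.9997883997850833
scene box_red [([0.5212, -0.0072, 0.0008], 0.97), ([0.6085, -0.3333, 0.0474], 0.54)]
scene box_blue [([0.508, 0.154, 0.0011], 0.9), ([0.5085, 0.157, 0.0004], 0.22)]
scene box_yellow [([0.5092, -0.1662, -0.0004], 0.58)]
scene box_green [([0.608, -0.3342, 0.0451], 0.56)]
scene tray_red [([0.5132, -0.1633, -0.0023], 0.52)]
scene tray_blue [([0.5175, -0.0092, -0.003], 0.81)]
scene tray_yellow [([0.5089, 0.1533, -0.0002], 0.44)]
scene tray_green [([0.5153, 0.3119, -0.004], 0.76)]
scene track [([0.5208, -0.3369, -0.0], 0.78)]
scene bur_stand [([0.5054, -0.4371, 0.0014], 0.79)]
side box_red [([0.5259, -0.0058, 0.0007], 0.67)]
side box_blue [([0.5075, 0.1544, 0.0014], 0.93), ([0.5226, -0.338, -0.0007], 0.33)]
side box_yellow [([0.5061, -0.1648, 0.0046], 0.88), ([0.5051, -0.4349, 0.0063], 0.41)]
side box_green [([0.6141, -0.3314, 0.048], 0.96)]
side tray_red [([0.5076, -0.1668, -0.0008], 0.46), ([0.5113, 0.3052, -0.0024], 0.41)]
side tray_blue [([0.5205, -0.0101, -0.0009], 0.56), ([0.5099, -0.164, 0.0033], 0.44)]
side tray_yellow [([0.509, 0.1524, 0.005], 0.49)]
side tray_green [([0.5146, 0.3055, -0.0012], 0.6)]
side track [([0.5212, -0.3401, -0.0003], 0.6)]
side bur_stand [([0.5195, -0.3388, -0.0012], 0.58), ([0.5038, -0.4402, 0.0063], 0.51)]
```

View pics/scene0.png

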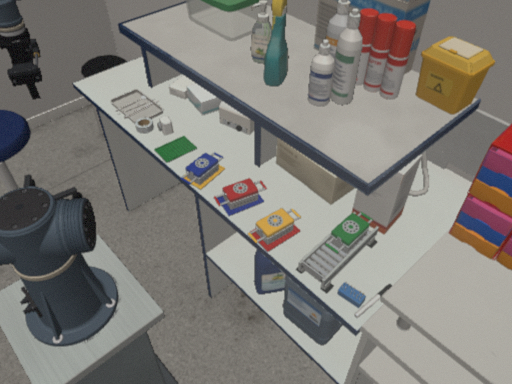

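View pics/side0.png

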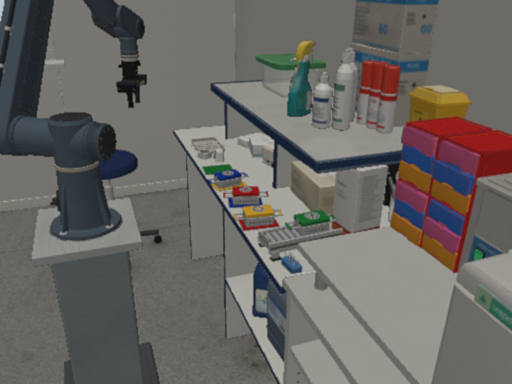

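The pictures show blue in the yellow tray (scene 203,168), red in the blue tray (241,192) and yellow in the red tray (275,228). The green box is on the track (350,232), partly under the shelf, and the green tray is empty (176,149). The network positions agree with this. Next I'll align the tool with the world axes and look with the wrist camera.

```bash
python3 -m jog '0 0 0 0 0 -.128 87;0 0 0 0 0 -.128 87;0 0 0 0 0 -.128 87;-21 -50 -11 0 0 0 87;-21 -50 -11 0 0 0 87;-21 -50 -11 0 0 0 87;-21 -50 -11 0 0 0 87;-21 -50 -11 0 0 0 87;-21 -50 -11 0 0 0 87;-21 -50 -11 0 0 0 87;0 0 0 0 0 0 87'
cat > h.py <<'E'
from rig import *
import numpy as np, cv2
def pix2plane(d,uv,z):
    K,R,t=map(np.array,(d['camera_matrix'],d['R'],d['t'])); C=-R.T@t
    r=(R.T@np.linalg.inv(K)@np.c_[uv,np.ones(len(uv))].T).T
    return C+r*((z-C[2])/r[:,2])[:,None]
def st():
    s=read_state(); R=np.array(s['tcp_rot'])
    print('t',round(s['time_s'],2),'p',np.round(s['position'],4),'x',np.round(R[:,0],3),'y',np.round(R[:,1],3),'z',np.round(R[:,2],3),'F',np.round(s['force'],1),'op',round(s['opening']*87,1),'g',s['grasp_force'])
    return s
def rect(c,d,n,z):
    "mask of n on plane z -> centre, size, yaw of long side"
    m=trace(c,n)
    if not m: return None
    v,u=np.nonzero(m[0]['pixels']); 
    p=pix2plane(d,np.c_[u,v].astype(float),z)[:,:2]
    (c0,(w,h),a)=cv2.minAreaRect((p*1000).astype(np.float32))
    if h>w: w,h,a=h,w,a+90
    return np.round(c0,1),round(w),round(h),round((a+90)%180-90,1),round(m[0]['conf'],2)
E
python3 - <<'E'
from h import *
s=st(); d=capture('wrist'); cv2.imwrite('pics/w1.png',d['color'][:,:,::-1])
R,t=np.array(d['R']),np.array(d['t']); print('cam',-R.T@t, R[2])
for n in ['box_red','box_blue','box_yellow','tray_blue','tray_yellow','tray_green']:
    print(n,[( [round(v,4) for v in q['at']],round(q['conf'],2)) for q in place_of('wrist',n)[:2]], rect('wrist',d,n,0.04 if 'box' in n else .006))
E
```

```text
time_s: 2.48
position: [0.3834, 0.2267, 0.3226]
tcp_rot: [[-1.0, 0.007, 0.003], [0.007, 1.0, 0.0], [-0.003, 0.0, -1.0]]
force: [0.1, -0.3, 0.2]
opening: 0.999
grasp_force: 0.0
t 2.48 p [0.3834 0.2267 0.3226] x [-1.     0.007 -0.003] y [0.007 1.    0.   ] z [ 0.003  0.    -1.   ] F [ 0.1 -0.3  0.2] op 86.9 g 0.0
cam [0.30947651 0.22824637 0.46371126] [ 0.2700502  -0.00255063 -0.96284287]
box_red [([0.5188, -0.009, 0.0035], 0.65)] (array([482.2,  12.4]), 84, 63, 23.1, 0.87)
box_blue [([0.5087, 0.1504, 0.0019], 0.95)] (array([ 453.9, -150.4]), 91, 52, -89.2, 0.74)
box_yellow [([0.5083, -0.1628, 0.0014], 0.74)] (array([ 454.7, -150.1]), 92, 51, -89.2, 0.82)
tray_blue [] (array([494.5,  -2.3]), 81, 69, 76.0, 0.66)
tray_yellow [([0.5101, 0.1577, -0.0021], 0.93)] (array([498.6, 152.5]), 100, 83, 11.2, 0.8)
tray_green [([0.5124, 0.3069, -0.0022], 0.6)] (array([498.2, 309.8]), 89, 82, -4.2, 0.57)
```

View pics/w1.png

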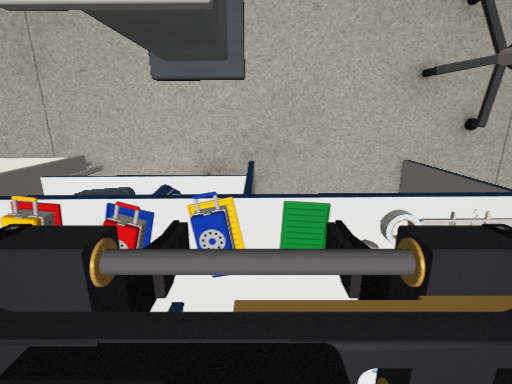

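The wrist view shows the blue box at (212,235), red at (128,225), yellow at (30,215) and the green tray at (303,225). The fingers hide everything further away. I'll shift forward and sweep past the boxes.

```bash
cat >> h.py <<'E'
def colmask(d,col):
    hsv=cv2.cvtColor(d['color'],cv2.COLOR_RGB2HSV).astype(int); h,s,v=hsv[...,0],hsv[...,1],hsv[...,2]
    H={'red':(h<8)|(h>172),'blue':(h>105)&(h<130),'yellow':(h>18)&(h<33),'green':(h>45)&(h<80)}[col]
    return H&(s>130)&(v>50)
def look(c,tag,names):
    d=capture(c); cv2.imwrite(f'pics/{tag}.png',d['color'][:,:,::-1]); np.savez(f'pics/{tag}',**d)
    for n in names:
        q=[( [round(v,4) for v in q['at']],round(q['conf'],2)) for q in place_of(c,n)[:1]]
        m=trace(c,n); out=None
        if m and n!='track':
            mm=m[0]['pixels']
            if 'box' in n: mm=mm&colmask(d,n[4:])
            nl,lab,stt,_=cv2.connectedComponentsWithStats(mm.astype(np.uint8))
            for k in sorted(range(1,nl),key=lambda k:-stt[k,4])[:4]:
                if stt[k,4]<40: continue
                v,u=np.nonzero(lab==k); z=.006 if 'tray' in n else (.047 if stt[k,4]>500 else .0285)
                if n=='box_green': z+=.045
                p=pix2plane(d,np.c_[u,v].astype(float),z)[:,:2]
                c0,(w,hh),a=cv2.minAreaRect((p*1000).astype(np.float32))
                if hh>w: w,hh,a=hh,w,a+90
                print('   ',n,'area',stt[k,4],'rowmax',v.max(),'c',np.round(c0,1),'wh',round(w),round(hh),'yaw',round((a+90)%180-90,1))
        print(tag,n,q)
    return d
E
python3 -m jog '-43 0 10 0 0 0 87;-43 0 10 0 0 0 87;0 0 0 0 0 0 87'
python3 -c "
from h import *
st();look('wrist','w2',['box_blue','tray_green','tray_yellow'])"
python3 -m jog '0 -53 0 0 0 0 87;0 -53 0 0 0 0 87;0 -53 0 0 0 0 87;0 0 0 0 0 0 87'
python3 -c "
from h import *
look('wrist','w3',['box_blue','tray_yellow','box_red','tray_blue'])"
python3 -m jog '0 -53 0 0 0 0 87;0 -53 0 0 0 0 87;0 -53 0 0 0 0 87;0 0 0 0 0 0 87'
python3 -c "
from h import *
look('wrist','w4',['box_red','tray_blue','box_yellow','tray_red'])"
python3 -m jog '0 -53 0 0 0 0 87;0 -53 0 0 0 0 87;0 -53 0 0 0 0 87;0 0 0 0 0 0 87'
python3 -c "
from h import *
st();look('wrist','w5',['box_yellow','tray_red','box_green','track','bur_stand'])"
```

```text
time_s: 3.5
position: [0.4699, 0.2289, 0.3005]
tcp_rot: [[-1.0, 0.002, 0.0], [0.002, 1.0, -0.0], [-0.0, -0.0, -1.0]]
force: [-0.0, -0.0, -0.5]
opening: 1.0
grasp_force: 0.0
t 3.5 p [0.4699 0.2289 0.3005] x [-1.     0.002 -0.   ] y [ 0.002  1.    -0.   ] z [ 0. -0. -1.] F [-0.  -0.  -0.5] op 87.0 g 0.0
    box_blue area 1552 rowmax 223 c [504.3 153.6] wh 90 56 yaw 9.4
    box_blue area 104 rowmax 146 c [433.2 140.5] wh 38 6 yaw -80.9
    box_blue area 73 rowmax 237 c [578.5 164.7] wh 37 6 yaw -80.7
    box_blue area 40 rowmax 197 c [511.7 148.9] wh 10 9 yaw -2.9
w2 box_blue [([0.5106, 0.1505, 0.0015], 0.75)]
    tray_green area 3396 rowmax 224 c [512.2 309.9] wh 116 83 yaw -3.3
w2 tray_green [([0.5104, 0.3089, -0.0004], 0.67)]
    tray_yellow area 655 rowmax 218 c [501.5 185.2] wh 116 25 yaw 13.8
    tray_yellow area 99 rowmax 160 c [456.7 138.1] wh 26 10 yaw -79.0
    tray_yellow area 58 rowmax 165 c [463.1 110.4] wh 14 11 yaw -64.2
w2 tray_yellow []
time_s: 4.35
position: [0.467, 0.0674, 0.3021]
tcp_rot: [[-1.0, 0.006, 0.001], [0.006, 1.0, -0.001], [-0.001, -0.001, -1.0]]
force: [-1
[... 2989 characters left out ...]
red area 729 rowmax 221 c [ 506.4 -193.6] wh 116 29 yaw -6.7
    tray_red area 154 rowmax 164 c [ 459.9 -151.9] wh 27 14 yaw 89.7
    tray_red area 70 rowmax 166 c [ 462.4 -126.4] wh 16 11 yaw 3.9
w5 tray_red []
    box_green area 623 rowmax 299 c [ 632.4 -330.1] wh 56 40 yaw 89.8
    box_green area 184 rowmax 248 c [ 572.8 -329.5] wh 43 13 yaw 89.8
    box_green area 91 rowmax 222 c [ 535.4 -334.5] wh 36 6 yaw 89.8
    box_green area 91 rowmax 310 c [ 682.5 -328.7] wh 38 7 yaw 89.8
w5 box_green [([0.6096, -0.3334, 0.0449], 0.56)]
w5 track [([0.5207, -0.3341, 0.0002], 0.76)]
    bur_stand area 801 rowmax 199 c [ 495.4 -421.7] wh 65 30 yaw -83.4
w5 bur_stand [([0.5045, -0.437, 0.0028], 0.76)]
```

View pics/w5.png

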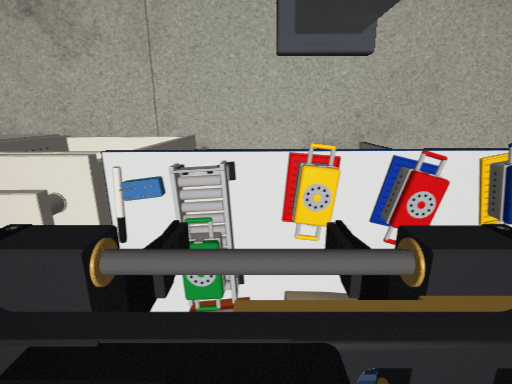

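View pics/w3.png

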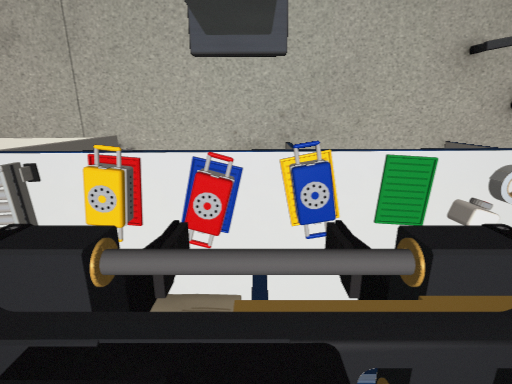

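Lid sizes come out at 90x56 on the z = 47 mm plane from two viewpoints, so heights and poses agree. Next I'll find the tray centres and yaws by joining views, and get the box heights by triangulation.

```bash
cat > trays.py <<'E'
from h import *
from scipy.optimize import least_squares
g={'red':(510,-165),'blue':(517,-9),'yellow':(509,154),'green':(512,309)}
views={'red':['w3','w4','w5'],'blue':['w3','w4','w5'],'yellow':['w2','w3','w4'],'green':['w2','w3']}
for col,c0 in g.items():
    P=[]
    for w in views[col]:
        d=dict(np.load(f'pics/{w}.npz')); m=colmask(d,col).astype(np.uint8); m[245:]=0
        m=cv2.morphologyEx(m,cv2.MORPH_OPEN,np.ones((3,3)))
        v,u=np.nonzero(m); p=pix2plane(d,np.c_[u,v].astype(float),.006)[:,:2]*1000
        p=p[np.hypot(*(p-c0).T)<85]
        if len(p)>200: P.append(p); r=cv2.minAreaRect(p.astype(np.float32)); print('  ',col,w,len(p),np.round(r[0],1),np.round(r[1]),round(r[2],1))
    P=np.vstack(P); r=cv2.minAreaRect(P.astype(np.float32)); w,h=r[1]; a=r[2]
    if h>w: w,h,a=h,w,a+90
    print(col,np.round(r[0],1),round(w),round(h),'yaw',round((a+90)%180-90,1))
# lid triangulation
for n,(a,b) in {'blue':('w2','w3'),'red':('w3','w4'),'yellow':('w4','w5')}.items():
    c={'blue':(505,152),'red':(520,-7),'yellow':(508,-163)}[n]; X=[]
    for w in (a,b):
        d=dict(np.load(f'pics/{w}.npz')); m=colmask(d,n).astype(np.uint8)
        k,lab,s,_=cv2.connectedComponentsWithStats(m); best=None
        for i in range(1,k):
            if s[i,4]<800: continue
            v,u=np.nonzero(lab==i); p=pix2plane(d,np.c_[u,v].astype(float),.047)[:,:2]*1000
            r=cv2.minAreaRect(np.c_[u,v].astype(np.float32)); dd=np.hypot(*(p.mean(0)-c))
            if best is None or dd<best[0]: best=(dd,r[0],d)
        K,R,t=[best[2][q] for q in('camera_matrix','R','t')]; X.append((K@np.c_[R,t],np.array(best[1])))
    q=cv2.triangulatePoints(X[0][0],X[1][0],X[0][1],X[1][1]); print('lid',n,np.round(q[:3,0]/q[3,0]*1000,1))
E
python3 trays.py
```

```text
red w3 881 [ 509.  -163.8] [ 82. 116.] 85.0
   red w4 896 [ 508.8 -164.3] [ 80. 116.] 85.0
   red w5 922 [ 508.9 -164.6] [ 80. 115.] 85.1
red [ 509.  -163.9] 116 82 yaw -5.0
   blue w3 945 [518.5  -8.3] [ 80. 115.] 76.4
   blue w4 910 [518.4  -8.6] [ 80. 115.] 76.5
   blue w5 960 [517.7 -12.7] [ 74. 115.] 76.4
blue [518.4  -9.1] 115 82 yaw -13.6
   yellow w2 913 [507.  154.9] [116.  81.] 11.4
   yellow w3 835 [507.4 154.6] [116.  81.] 11.1
   yellow w4 866 [507.4 153.9] [116.  81.] 11.1
yellow [507.3 154.3] 116 82 yaw 11.1
   green w2 3364 [511.7 309.8] [ 80. 115.] 86.2
   green w3 3401 [512.5 309.5] [ 81. 116.] 86.1
green [512.2 309.5] 116 81 yaw -3.9
lid blue [503.2 152.9  46.7]
lid red [519.5  -6.7  44.7]
lid yellow [ 507.4 -162.6   45.9]
```

```bash
cat >> h.py <<'E'
def goal(x,y,z,yaw=None):
    s=st(); R=np.array(s['tcp_rot']); dp=np.array([x,y,z])-s['position']
    print('shift tool mm',np.round(R.T@dp*1000,1), 'norm',round(np.linalg.norm(dp)*1000))
    cur=np.degrees(np.arctan2(-R[0,1],R[1,1]))
    if yaw is not None: print('az rad',round(-np.radians(yaw-cur),3),'cur yaw',round(cur,2))
E
python3 -m jog '-11 -28 33 0 0 0 87;-11 -28 33 0 0 0 87;-11 -27 34 0 0 0 87;0 0 0 0 -.15 0 87;0 0 0 0 0 0 87;0 0 0 0 0 0 87'
python3 -c "
from h import *
look('wrist','w6',['box_green','track'])
goal(.540,-.334,.081,0)"
```

```text
time_s: 7.55
position: [0.5004, -0.3313, 0.2027]
tcp_rot: [[-0.989, 0.001, 0.149], [0.001, 1.0, -0.002], [-0.149, -0.002, -0.989]]
force: [0.2, -0.5, -1.3]
opening: 1.001
grasp_force: 0.0
    box_green area 777 rowmax 248 c [ 566.3 -334.6] wh 54 19 yaw -90.0
    box_green area 755 rowmax 299 c [ 628.7 -331.3] wh 56 35 yaw -90.0
    box_green area 194 rowmax 208 c [ 535.3 -335.9] wh 38 6 yaw -87.7
w6 box_green [([0.6104, -0.3325, 0.0437], 0.58)]
w6 track [([0.5197, -0.3341, 0.0003], 0.96)]
t 7.8 p [ 0.5007 -0.3309  0.2025] x [-0.989 -0.001 -0.15 ] y [-0.     1.    -0.002] z [ 0.15  -0.001 -0.989] F [0.3 0.6 0.5] op 86.9 g 0.0
shift tool mm [-20.6  -3.  126.1] norm 128
az rad 0.0 cur yaw 0.02
```

View pics/w6.png

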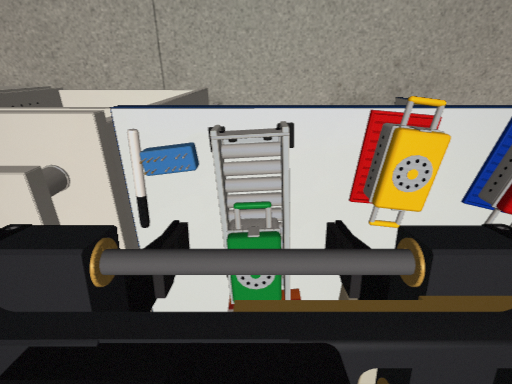

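The bar is at (252,205) and the box lies straight between the rails. I'll descend onto the handle and close.

```bash
python3 -m jog '-7 -2 42 0 0 0 87;-7 -2 42 0 0 0 87;-7 0 26 0 0 0 87;0 0 16 0 0 0 87;0 0 0 0 0 0 30;0 0 0 0 0 0 30;0 0 0 0 0 0 30;0 0 0 0 0 0 30;0 0 0 0 0 0 30'
python3 -c "
from h import *
goal(.453,-.337,.081,0)"
```

```text
time_s: 8.93
position: [0.5395, -0.3351, 0.0806]
tcp_rot: [[-0.989, 0.001, 0.15], [0.001, 1.0, -0.001], [-0.15, -0.001, -0.989]]
force: [-0.5, 0.1, -0.7]
opening: 0.515
grasp_force: 0.0
t 8.93 p [ 0.5395 -0.3351  0.0806] x [-0.989  0.001 -0.15 ] y [ 0.001  1.    -0.001] z [ 0.15  -0.001 -0.989] F [-0.5  0.1 -0.7] op 44.8 g 0.0
shift tool mm [ 85.5  -1.9 -13.3] norm 87
az rad -0.001 cur yaw -0.05
```

```bash
python3 -m jog '0 0 0 0 0 0 30;0 0 0 0 0 0 30;0 0 0 0 0 0 30'; python3 -m jog '10 0 -1.5 0 0 0 30;20 0 -3 0 0 0 30;20 -1 -3 0 0 0 30;20 -1 -3 0 0 0 30;8 0 -1 0 0 0 30;3 0 -.5 0 0 0 30;0 0 0 0 0 0 30'
python3 -c "
from h import *
goal(.453,-.337,.081,0)"
```

```text
time_s: 9.3
position: [0.5396, -0.3352, 0.0804]
tcp_rot: [[-0.989, 0.001, 0.15], [0.001, 1.0, -0.001], [-0.15, -0.001, -0.989]]
force: [-0.6, -0.7, 2.5]
opening: 0.441
grasp_force: 30.0
time_s: 10.18
position: [0.4582, -0.3381, 0.0803]
tcp_rot: [[-0.989, 0.001, 0.151], [0.001, 1.0, -0.003], [-0.151, -0.002, -0.989]]
force: [0.2, -3.3, 4.6]
opening: 0.444
grasp_force: 29.9
t 10.18 p [ 0.4582 -0.3381  0.0803] x [-0.989  0.001 -0.151] y [ 0.001  1.    -0.002] z [ 0.151 -0.003 -0.989] F [ 0.2 -3.3  4.6] op 38.7 g 29.938201904296875
shift tool mm [ 5.   1.1 -1.5] norm 5
az rad -0.001 cur yaw -0.07
```

```bash
for i in 1; do python3 -m jog '2 0 -.3 0 0 0 30;2 0 -.3 0 0 0 30;1 0 -.1 0 0 0 30;0 0 0 0 0 0 30'; done
```

```text
time_s: 10.68
position: [0.4527, -0.3373, 0.08]
tcp_rot: [[-0.989, 0.001, 0.15], [0.001, 1.0, -0.001], [-0.15, -0.001, -0.989]]
force: [0.4, -5.1, 4.7]
opening: 0.438
grasp_force: 29.9
```

```bash
python3 -m jog '1 0 -.2 0 0 0 30;1 0 -.1 0 0 0 30;0 0 0 0 0 0 30'; python3 -c "
from h import *
look('scene','s1',['box_green','track']); look('side','d1',['box_green','track'])"
```

```text
time_s: 11.05
position: [0.4503, -0.3369, 0.0798]
tcp_rot: [[-0.989, 0.001, 0.149], [0.001, 1.0, -0.0], [-0.149, 0.0, -0.989]]
force: [0.2, -3.5, 4.9]
opening: 0.443
grasp_force: 29.9
s1 box_green [([0.5206, -0.3369, 0.0458], 0.79)]
s1 track []
    box_green area 186 rowmax 230 c [ 529.2 -318.9] wh 95 65 yaw 3.9
d1 box_green [([0.5265, -0.334, 0.0461], 0.65)]
d1 track [([0.5199, -0.3363, -0.0], 0.65)]
```

```bash
python3 -m jog '1 0 -.2 0 0 0 30;1 0 -.1 0 0 0 30;0 0 0 0 0 0 30';python3 -m jog '1 0 -.2 0 0 0 30;1 0 -.1 0 0 0 30;0 0 0 0 0 0 30'
```

```text
time_s: 11.92
position: [0.4483, -0.3369, 0.0798]
tcp_rot: [[-0.989, 0.001, 0.149], [0.001, 1.0, -0.0], [-0.149, 0.0, -0.989]]
force: [0.8, -4.4, 4.0]
opening: 0.439
grasp_force: 29.9
time_s: 12.3
position: [0.4479, -0.337, 0.0797]
tcp_rot: [[-0.988, 0.001, 0.152], [0.001, 1.0, -0.001], [-0.152, -0.001, -0.988]]
force: [7.0, -3.8, -0.9]
opening: 0.442
grasp_force: 29.9
```

Contact with the stop (Fx 7 N). I'll release, retreat upwards, level the tool and check.

```bash
python3 -m jog '0 0 0 0 0 0 60;0 0 0 0 0 0 60;0 0 0 0 0 0 60;0 0 0 0 0 0 87;0 0 -20 0 0 0 87;0 0 -40 0 0 0 87;0 0 -50 0 0 0 87;0 0 -50 0 .15 0 87;0 0 -20 0 0 0 87;0 0 0 0 0 0 87'
python3 -c "
from h import *
look('wrist','w7',['box_green','track'])
goal(.506,.1522,.035,9.5)"
```

```text
time_s: 13.55
position: [0.4231, -0.3372, 0.2596]
tcp_rot: [[-1.0, 0.0, 0.002], [0.0, 1.0, -0.003], [-0.002, -0.003, -1.0]]
force: [-0.1, -0.1, 0.5]
opening: 1.0
grasp_force: 0.0
    box_green area 1099 rowmax 248 c [ 487.3 -334.8] wh 55 35 yaw -90.0
    box_green area 593 rowmax 288 c [ 551.9 -334.2] wh 54 19 yaw -89.9
    box_green area 141 rowmax 199 c [ 445.2 -335.5] wh 37 5 yaw -90.0
    box_green area 42 rowmax 299 c [ 589.8 -332.7] wh 28 3 yaw -89.9
w7 box_green [([0.5211, -0.3323, 0.0445], 0.66)]
w7 track []
t 13.8 p [ 0.4216 -0.3361  0.2563] x [-1.     0.001  0.002] y [0.001 1.    0.003] z [-0.002  0.003 -1.   ] F [-0.5  0.3  0. ] op 87.0 g 0.0
shift tool mm [-84.3 487.7 222.6] norm 543
az rad -0.167 cur yaw -0.07
```

View pics/w7.png

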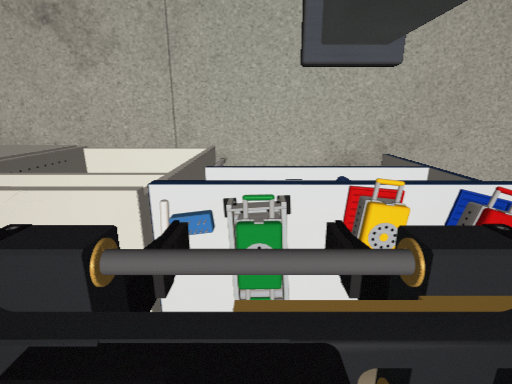

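The green box is against the stop, its front bar at (258,197), having moved 90 mm. Next I'll move to the blue box.

```bash
python3 -m jog '-9 54 12 0 0 0 87;-9 54 12 0 0 0 87;-9 54 12 0 0 0 87;-9 54 12 0 0 0 87;-9 54 12 0 0 0 87;-9 54 12 0 0 0 87;-9 54 12 0 0 0 87;-9 54 12 0 0 0 87;-9 54 10 0 0 0 87;0 0 0 0 0 -.166 87;0 0 0 0 0 0 87'
python3 -c "
from h import *
goal(.506,.1522,.035,9.5)"
```

```text
time_s: 15.18
position: [0.503, 0.1496, 0.1508]
tcp_rot: [[-0.986, -0.164, -0.003], [-0.164, 0.986, -0.0], [0.003, 0.0, -1.0]]
force: [-0.8, -0.2, -0.0]
opening: 1.001
grasp_force: 0.0
t 15.18 p [0.503  0.1496 0.1508] x [-0.986 -0.164  0.003] y [-0.164  0.986  0.   ] z [-0.003 -0.    -1.   ] F [-0.8 -0.2 -0. ] op 87.1 g 0.0
shift tool mm [ -3.7   2.  115.8] norm 116
az rad -0.001 cur yaw 9.44
```

```bash
python3 -m jog '-2 1 40 0 0 0 87;-1 1 40 0 0 0 87;0 0 26 0 0 0 75;0 0 10 0 0 0 68;0 0 0 0 0 0 40;0 0 0 0 0 0 40;0 0 0 0 0 0 40;0 0 0 0 0 0 40;0 0 0 0 0 0 40'
python3 -m jog '0 0 -8 0 0 0 40;0 0 -25 0 0 0 40;0 0 -35 0 0 0 40;0 0 0 0 0 0 40'
python3 -c "
from h import *
goal(.5121,.3097,.1,-3.9)"
```

```text
time_s: 16.3
position: [0.5071, 0.1515, 0.0369]
tcp_rot: [[-0.986, -0.164, 0.002], [-0.164, 0.986, 0.0], [-0.002, -0.0, -1.0]]
force: [-0.1, -1.6, 6.2]
opening: 0.636
grasp_force: 30.0
time_s: 16.8
position: [0.508, 0.1519, 0.106]
tcp_rot: [[-0.986, -0.165, 0.005], [-0.165, 0.986, 0.001], [-0.005, -0.0, -1.0]]
force: [0.6, 0.3, -2.6]
opening: 0.641
grasp_force: 30.0
t 16.8 p [0.508  0.1519 0.106 ] x [-0.986 -0.165 -0.005] y [-0.165  0.986 -0.   ] z [ 0.005  0.001 -1.   ] F [ 0.6  0.3 -2.6] op 55.8 g 29.999880180694163
shift tool mm [-30.  155.    6.1] norm 158
az rad 0.234 cur yaw 9.48
```

```bash
python3 -m jog '-4 20 0 0 0 0 40;-8 40 0 0 0 0 40;-8 40 0 0 0 0 40;-7 37 0 0 0 .06 40;-3 18 0 0 0 .1 40;0 0 0 0 0 .074 40;0 0 0 0 0 0 40'
python3 -c "
from h import *
look('wrist','w8',['tray_green','box_blue'])
goal(.5121,.3097,.037,-3.9)"
```

```text
time_s: 17.68
position: [0.5104, 0.3093, 0.1023]
tcp_rot: [[-0.998, 0.067, -0.003], [0.067, 0.998, -0.001], [0.003, -0.001, -1.0]]
force: [-0.3, -0.5, -2.2]
opening: 0.639
grasp_force: 30.0
    tray_green area 1190 rowmax 162 c [464.5 312.8] wh 42 20 yaw 86.1
    tray_green area 274 rowmax 165 c [468.3 349. ] wh 22 9 yaw -1.8
    tray_green area 250 rowmax 165 c [463.4 276.4] wh 22 9 yaw -6.0
w8 tray_green []
    box_blue area 6958 rowmax 248 c [504.9 310.1] wh 84 61 yaw 86.1
    box_blue area 1302 rowmax 299 c [570.1 306.1] wh 83 22 yaw 86.2
    box_blue area 997 rowmax 121 c [435.1 315.3] wh 52 9 yaw 86.1
w8 box_blue [([0.5105, 0.3061, 0.0679], 0.73)]
t 17.93 p [0.5116 0.3089 0.1036] x [-0.998  0.069  0.001] y [ 0.069  0.998 -0.   ] z [-0.001 -0.    -1.   ] F [ 0.3 -0.4 -3. ] op 55.6 g 29.999729627743363
shift tool mm [-0.5  0.9 66.6] norm 67
az rad -0.001 cur yaw -3.94
```

View pics/w8.png

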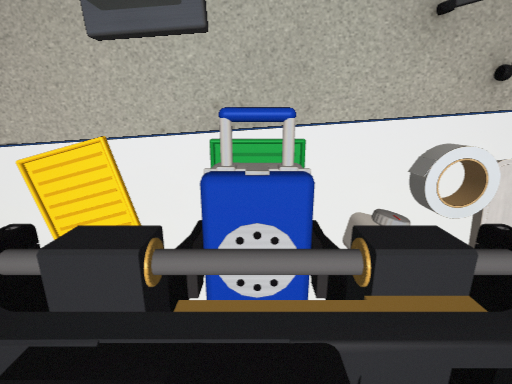

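The blue box is held level and central over the green tray (257,150). I'll lower it.

```bash
python3 -m jog '0 0 30 0 0 0 40;0 0 25 0 0 0 40;0 0 8 0 0 0 40;0 0 0 0 0 0 40'; python3 -m jog '0 0 1.5 0 0 0 40;0 0 1 0 0 0 40;0 0 0 0 0 0 40'
```

```text
time_s: 18.42
position: [0.5117, 0.3091, 0.0408]
tcp_rot: [[-0.998, 0.069, -0.001], [0.069, 0.998, -0.0], [0.001, -0.0, -1.0]]
force: [0.3, -0.2, -2.0]
opening: 0.643
grasp_force: 30.0
time_s: 18.8
position: [0.512, 0.3095, 0.039]
tcp_rot: [[-0.998, 0.069, 0.001], [0.069, 0.998, 0.0], [-0.001, 0.0, -1.0]]
force: [-0.1, -0.2, -2.3]
opening: 0.643
grasp_force: 30.0
```

```bash
python3 -m jog '0 0 1 0 0 0 40;0 0 .5 0 0 0 40;0 0 0 0 0 0 40'; python3 -m jog '0 0 .6 0 0 0 40;0 0 .5 0 0 0 40;0 0 0 0 0 0 40'
```

```text
time_s: 19.18
position: [0.5118, 0.3093, 0.037]
tcp_rot: [[-0.998, 0.069, 0.0], [0.069, 0.998, 0.0], [-0.0, 0.0, -1.0]]
force: [-1.5, 1.0, -2.2]
opening: 0.641
grasp_force: 30.0
time_s: 19.55
position: [0.5117, 0.3094, 0.0369]
tcp_rot: [[-0.998, 0.069, 0.0], [0.069, 0.998, 0.0], [-0.0, 0.0, -1.0]]
force: [-1.9, -1.0, 5.6]
opening: 0.641
grasp_force: 30.0
```

```bash
python3 -m jog '0 0 0 0 0 0 87;0 0 0 0 0 0 87;0 0 0 0 0 0 87;0 0 -30 0 0 0 87;0 0 -45 0 0 0 87;0 0 -40 0 0 0 87;0 0 0 0 0 .051 87;0 0 0 0 0 0 87'
python3 -c "
from h import *
look('wrist','w9',['box_blue','tray_green'])
goal(.509,-.163,.15,-6.8)"
```

```text
time_s: 20.55
position: [0.5118, 0.3093, 0.1514]
tcp_rot: [[-0.993, 0.119, 0.001], [0.119, 0.993, 0.0], [-0.001, 0.0, -1.0]]
force: [-0.5, 0.1, -1.2]
opening: 0.996
grasp_force: 0.0
    box_blue area 3958 rowmax 242 c [509.6 310.4] wh 91 55 yaw -4.2
    box_blue area 306 rowmax 119 c [437.1 315.6] wh 39 7 yaw 86.2
    box_blue area 115 rowmax 204 c [516.7 309.2] wh 11 11 yaw -6.9
w9 box_blue [([0.5137, 0.3019, 0.0024], 0.73)]
    tray_green area 1006 rowmax 236 c [514.  340.9] wh 115 19 yaw -4.0
    tray_green area 886 rowmax 239 c [509.2 274.4] wh 115 18 yaw -8.2
    tray_green area 295 rowmax 145 c [460.1 312.4] wh 27 12 yaw 83.1
w9 tray_green []
t 20.8 p [0.5113 0.3091 0.1501] x [-0.993  0.119  0.001] y [ 0.119  0.993 -0.001] z [-0.002 -0.001 -1.   ] F [ 0.  -0.5  0.7] op 86.8 g 0.0
shift tool mm [-5.40e+01 -4.69e+02  3.00e-01] norm 472
az rad -0.001 cur yaw -6.85
```

```bash
python3 -m jog '-6 -52 0 0 0 0 87;-6 -52 0 0 0 0 87;-6 -52 0 0 0 0 87;-6 -52 0 0 0 0 87;-6 -52 0 0 0 0 87;-6 -52 0 0 0 0 87;-6 -52 0 0 0 0 87;-6 -52 0 0 0 0 87;-6 -53 0 0 0 0 87;0 0 0 0 0 0 87'
python3 -c "
from h import *
goal(.509,-.163,.035,-6.8)"
```

```text
time_s: 22.05
position: [0.51, -0.167, 0.1507]
tcp_rot: [[-0.992, 0.125, 0.002], [0.125, 0.992, -0.002], [-0.002, -0.001, -1.0]]
force: [-0.5, -0.3, 0.2]
opening: 1.0
grasp_force: 0.0
t 22.05 p [ 0.51   -0.167   0.1507] x [-0.992  0.125 -0.002] y [ 0.125  0.992 -0.001] z [ 0.002 -0.002 -1.   ] F [-0.5 -0.3  0.2] op 87.0 g 0.0
shift tool mm [  1.7   4.  115.7] norm 116
az rad -0.006 cur yaw -7.16
```

```bash
python3 -m jog '1 2 40 0 0 0 87;0 1 40 0 0 0 87;0 0 26 0 0 0 75;0 0 10 0 0 0 68;0 0 0 0 0 0 40;0 0 0 0 0 0 40;0 0 0 0 0 0 40;0 0 0 0 0 0 40;0 0 0 0 0 0 40'
python3 -m jog '0 0 -8 0 0 0 40;0 0 -25 0 0 0 40;0 0 -35 0 0 0 40;0 0 0 0 0 0 40'
python3 -c "
from h import *
goal(.5073,.1545,.104,11.1)"
```

```text
time_s: 23.18
position: [0.5091, -0.1598, 0.0357]
tcp_rot: [[-0.993, 0.12, 0.001], [0.12, 0.993, -0.001], [-0.001, -0.0, -1.0]]
force: [-0.1, 1.1, 4.6]
opening: 0.641
grasp_force: 30.0
time_s: 23.68
position: [0.5101, -0.1605, 0.1052]
tcp_rot: [[-0.993, 0.119, 0.005], [0.119, 0.993, -0.003], [-0.005, -0.002, -1.0]]
force: [0.9, -0.3, -3.3]
opening: 0.643
grasp_force: 30.0
t 23.68 p [ 0.5101 -0.1605  0.1052] x [-0.993  0.119 -0.005] y [ 0.119  0.993 -0.002] z [ 0.005 -0.003 -1.   ] F [ 0.9 -0.3 -3.3] op 56.0 g 29.99772892333567
shift tool mm [4.040e+01 3.124e+02 3.000e-01] norm 315
az rad -0.313 cur yaw -6.86
```

```bash
python3 -m jog '3 20 0 0 0 0 40;7 54 0 0 0 0 40;7 54 0 0 0 0 40;7 54 0 0 0 0 40;7 54 0 0 0 0 40;6 50 0 0 0 0 40;3 26 0 0 0 0 40;0 0 0 0 0 -.1 40;0 0 0 0 0 -.12 40;0 0 0 0 0 -.093 40;0 0 0 0 0 0 40;0 0 0 0 0 0 40'
python3 -c "
from h import *
goal(.5073,.1545,.036,11.1)"
```

```text
time_s: 25.18
position: [0.5051, 0.1553, 0.1021]
tcp_rot: [[-0.982, -0.191, -0.002], [-0.191, 0.982, -0.0], [0.002, 0.0, -1.0]]
force: [-0.3, -0.5, -2.5]
opening: 0.641
grasp_force: 30.0
t 25.18 p [0.5051 0.1553 0.1021] x [-0.982 -0.191  0.002] y [-0.191  0.982  0.   ] z [-0.002 -0.    -1.   ] F [-0.3 -0.5 -2.5] op 55.7 g 29.997758539393544
shift tool mm [-2.1 -1.2 66.1] norm 66
az rad -0.002 cur yaw 11.01
```

```bash
python3 -m jog '-1 -1 30 0 0 0 40;-1 0 24 0 0 0 40;0 0 8 0 0 0 40;0 0 2 0 0 0 40;0 0 1 0 0 0 40;0 0 0 0 0 0 40'; python3 -m jog '0 0 .7 0 0 0 40;0 0 .6 0 0 0 40;0 0 0 0 0 0 40'
```

```text
time_s: 25.92
position: [0.5089, 0.1544, 0.0386]
tcp_rot: [[-0.981, -0.192, 0.001], [-0.192, 0.981, 0.0], [-0.001, -0.0, -1.0]]
force: [0.4, -0.6, -2.2]
opening: 0.64
grasp_force: 30.0
time_s: 26.3
position: [0.5084, 0.1543, 0.0367]
tcp_rot: [[-0.981, -0.192, 0.0], [-0.192, 0.981, 0.0], [-0.0, -0.0, -1.0]]
force: [-0.3, 0.1, -2.5]
opening: 0.64
grasp_force: 30.0
```

```bash
python3 -m jog '0 0 .6 0 0 0 40;0 0 .6 0 0 0 40;0 0 0 0 0 0 40'
```

```text
time_s: 26.68
position: [0.5084, 0.1543, 0.0357]
tcp_rot: [[-0.981, -0.192, 0.0], [-0.192, 0.981, -0.0], [-0.0, -0.0, -1.0]]
force: [-1.1, -0.5, 2.9]
opening: 0.642
grasp_force: 30.0
```

```bash
python3 -m jog '0 0 0 0 0 0 87;0 0 0 0 0 0 87;0 0 0 0 0 0 87;0 0 -30 0 0 0 87;0 0 -45 0 0 0 87;0 0 -40 0 0 0 87;0 0 0 0 0 .12 87;0 0 0 0 0 .12 87;0 0 0 0 0 .12 87;0 0 0 0 0 .113 87;0 0 0 0 0 0 87'
python3 -c "
from h import *
look('wrist','w10',['box_yellow'])
goal(.521,-.007,.15,-16)"
```

```text
time_s: 28.05
position: [0.5083, 0.1543, 0.1503]
tcp_rot: [[-0.961, 0.275, -0.0], [0.275, 0.961, -0.0], [0.0, -0.0, -1.0]]
force: [0.2, -1.3, 0.1]
opening: 0.999
grasp_force: 0.0
    box_yellow area 4116 rowmax 248 c [508.8 155.4] wh 92 58 yaw 11.2
    box_yellow area 295 rowmax 138 c [437.7 140.9] wh 40 7 yaw -80.3
    box_yellow area 118 rowmax 208 c [516.5 153.8] wh 12 12 yaw 28.0
w10 box_yellow [([0.5122, 0.1546, 0.0002], 0.81)]
t 28.2 p [0.5083 0.1543 0.1503] x [-0.962  0.275  0.   ] y [ 0.275  0.962 -0.   ] z [-0. -0. -1.] F [-0.   0.5 -0.5] op 86.8 g 0.0
shift tool mm [ -56.5 -151.6    0.3] norm 162
az rad 0.001 cur yaw -15.95
```

```bash
python3 -m jog '-14 -38 0 0 0 0 87;-14 -38 0 0 0 0 87;-14 -38 0 0 0 0 87;-14 -38 0 0 0 0 87;0 0 0 0 0 0 87;0 0 0 0 0 0 87'
python3 -c "
from h import *
goal(.521,-.007,.035,-16)"
```

```text
time_s: 28.95
position: [0.5199, -0.0069, 0.1503]
tcp_rot: [[-0.961, 0.276, -0.001], [0.276, 0.961, 0.001], [0.001, 0.0, -1.0]]
force: [-1.2, -1.2, 0.1]
opening: 1.003
grasp_force: 0.0
t 28.95 p [ 0.5199 -0.0069  0.1503] x [-0.961  0.276  0.001] y [0.276 0.961 0.   ] z [-0.001  0.001 -1.   ] F [-1.2 -1.2  0.1] op 87.3 g 0.0
shift tool mm [ -1.2   0.2 115.3] norm 115
az rad -0.001 cur yaw -16.04
```

```bash
python3 -m jog '-1 0 40 0 0 0 87;0 0 40 0 0 0 87;0 0 25 0 0 0 75;0 0 10 0 0 0 68;0 0 0 0 0 0 40;0 0 0 0 0 0 40;0 0 0 0 0 0 40;0 0 0 0 0 0 40;0 0 0 0 0 0 40'
python3 -m jog '0 0 -8 0 0 0 40;0 0 -25 0 0 0 40;0 0 -35 0 0 0 40;0 0 0 0 0 0 40'
python3 -c "
from h import *
goal(.509,-.1642,.103,-5)"
```

```text
time_s: 30.08
position: [0.5218, -0.0075, 0.0363]
tcp_rot: [[-0.961, 0.276, 0.002], [0.276, 0.961, -0.0], [-0.002, 0.0, -1.0]]
force: [0.2, 2.6, 6.5]
opening: 0.644
grasp_force: 30.0
time_s: 30.58
position: [0.5226, -0.008, 0.1053]
tcp_rot: [[-0.961, 0.276, 0.005], [0.276, 0.961, -0.001], [-0.005, 0.0, -1.0]]
force: [-0.4, 1.0, -3.3]
opening: 0.637
grasp_force: 30.0
t 30.57 p [ 0.5226 -0.008   0.1053] x [-0.961  0.276 -0.005] y [0.276 0.961 0.   ] z [ 0.005 -0.001 -1.   ] F [-0.4  1.  -3.3] op 55.4 g 29.999935920350254
shift tool mm [ -30.  -153.9    2.4] norm 157
az rad -0.193 cur yaw -16.03
```

```bash
python3 -m jog '-4 -20 0 0 0 0 40;-8 -40 0 0 0 0 40;-8 -40 0 0 0 0 40;-7 -36 0 0 0 0 40;-3 -18 0 0 0 0 40;0 0 0 0 0 -.1 40;0 0 0 0 0 -.093 40;0 0 0 0 0 0 40;0 0 0 0 0 0 40'
python3 -c "
from h import *
goal(.509,-.1642,.036,-5)"
```

```text
time_s: 31.7
position: [0.5071, -0.1632, 0.1029]
tcp_rot: [[-0.996, 0.088, -0.001], [0.088, 0.996, 0.001], [0.001, 0.001, -1.0]]
force: [-0.3, 0.5, -3.9]
opening: 0.642
grasp_force: 30.0
t 31.7 p [ 0.5071 -0.1632  0.1029] x [-0.996  0.088  0.001] y [0.088 0.996 0.001] z [-0.001  0.001 -1.   ] F [-0.3  0.5 -3.9] op 55.8 g 29.9999182485044
shift tool mm [-2.  -0.8 66.9] norm 67
az rad -0.0 cur yaw -5.02
```

```bash
python3 -m jog '-1 -1 30 0 0 0 40;-1 0 24 0 0 0 40;0 0 8 0 0 0 40;0 0 2 0 0 0 40;0 0 1.5 0 0 0 40;0 0 0 0 0 0 40'; python3 -m jog '0 0 .6 0 0 0 40;0 0 .6 0 0 0 40;0 0 0 0 0 0 40'
```

```text
time_s: 32.45
position: [0.5098, -0.1652, 0.0386]
tcp_rot: [[-0.996, 0.087, 0.001], [0.087, 0.996, -0.001], [-0.001, -0.001, -1.0]]
force: [0.4, -0.8, -3.4]
opening: 0.639
grasp_force: 30.0
time_s: 32.83
position: [0.5094, -0.165, 0.0368]
tcp_rot: [[-0.996, 0.087, 0.0], [0.087, 0.996, -0.0], [-0.0, -0.0, -1.0]]
force: [0.2, 0.5, -3.7]
opening: 0.64
grasp_force: 30.0
```

```bash
python3 -m jog '0 0 .5 0 0 0 40;0 0 .5 0 0 0 40;0 0 0 0 0 0 40'
```

```text
time_s: 33.2
position: [0.5094, -0.1651, 0.0363]
tcp_rot: [[-0.996, 0.087, 0.0], [0.087, 0.996, -0.0], [-0.0, -0.0, -1.0]]
force: [-2.2, 0.2, 5.4]
opening: 0.642
grasp_force: 30.0
```

```bash
python3 -m jog '0 0 0 0 0 0 87;0 0 0 0 0 0 87;0 0 0 0 0 0 87;0 0 -30 0 0 0 87;0 0 -45 0 0 0 87;0 0 -40 0 0 -.019 87;0 0 0 0 0 0 87'
python3 -c "
from h import *
look('wrist','w11',['box_red'])
goal(.5117,.3094,.15,-3.9)"
```

```text
time_s: 34.08
position: [0.5114, -0.1661, 0.1536]
tcp_rot: [[-0.998, 0.068, 0.006], [0.068, 0.998, -0.004], [-0.007, -0.003, -1.0]]
force: [0.3, 0.1, -0.4]
opening: 1.0
grasp_force: 0.0
    box_red area 4010 rowmax 239 c [ 508.1 -164.1] wh 90 56 yaw -5.4
    box_red area 297 rowmax 117 c [ 436. -158.] wh 38 7 yaw 84.5
    box_red area 114 rowmax 201 c [ 514.8 -164.2] wh 11 11 yaw -3.8
w11 box_red [([0.5113, -0.1631, 0.0015], 0.67)]
t 34.23 p [ 0.5087 -0.1646  0.1499] x [-0.998  0.068  0.002] y [0.068 0.998 0.001] z [-0.002  0.001 -1.   ] F [0.3 0.1 0.1] op 87.1 g 0.0
shift tool mm [2.920e+01 4.731e+02 3.000e-01] norm 474
az rad 0.0 cur yaw -3.89
```

```bash
python3 -m jog '3 51 0 0 0 0 87;3 53 0 0 0 0 87;3 53 0 0 0 0 87;3 53 0 0 0 0 87;3 53 0 0 0 0 87;3 53 0 0 0 0 87;3 53 0 0 0 0 87;4 53 0 0 0 0 87;4 51 0 0 0 0 87;0 0 0 0 0 0 87;0 0 0 0 0 0 87'
python3 -c "
from h import *
goal(.5117,.3094,.035,-3.9)"
```

```text
time_s: 35.6
position: [0.5113, 0.3082, 0.149]
tcp_rot: [[-0.998, 0.067, -0.004], [0.067, 0.998, -0.002], [0.003, -0.002, -1.0]]
force: [0.3, 0.6, -0.2]
opening: 0.998
grasp_force: 0.0
t 35.6 p [0.5113 0.3082 0.149 ] x [-0.998  0.067  0.003] y [ 0.067  0.998 -0.002] z [-0.004 -0.002 -1.   ] F [ 0.3  0.6 -0.2] op 86.8 g 0.0
shift tool mm [ -0.7   1.5 114. ] norm 114
az rad 0.001 cur yaw -3.85
```

```bash
python3 -m jog '0 1 40 0 0 0 87;0 0 40 0 0 0 87;0 0 25 0 0 0 75;0 0 10 0 0 0 68;0 0 0 0 0 0 40;0 0 0 0 0 0 40;0 0 0 0 0 0 40;0 0 0 0 0 0 40;0 0 0 0 0 0 40'
python3 -m jog '0 0 -8 0 0 0 40;0 0 -25 0 0 0 40;0 0 -35 0 0 0 40;0 0 0 0 0 0 40;0 0 0 0 0 0 40'
python3 -c "
from h import *
goal(.5184,-.0086,.103,-13.6)"
```

```text
time_s: 36.72
position: [0.5132, 0.3099, 0.0367]
tcp_rot: [[-0.998, 0.068, 0.002], [0.068, 0.998, 0.0], [-0.002, 0.0, -1.0]]
force: [0.7, -2.1, 3.3]
opening: 0.642
grasp_force: 30.0
time_s: 37.35
position: [0.5116, 0.3097, 0.1028]
tcp_rot: [[-0.998, 0.068, -0.002], [0.068, 0.998, -0.001], [0.002, -0.001, -1.0]]
force: [-0.7, 0.0, -3.3]
opening: 0.639
grasp_force: 30.0
t 37.35 p [0.5116 0.3097 0.1028] x [-0.998  0.068  0.002] y [ 0.068  0.998 -0.001] z [-0.002 -0.001 -1.   ] F [-0.7  0.  -3.3] op 55.6 g 29.999446808360517
shift tool mm [ -28.3 -317.1   -0. ] norm 318
az rad 0.17 cur yaw -3.87
```

```bash
python3 -m jog '-2 -22 0 0 0 0 40;-5 -54 0 0 0 0 40;-5 -54 0 0 0 0 40;-5 -54 0 0 0 0 40;-5 -54 0 0 0 0 40;-4 -52 0 0 0 0 40;-2 -27 0 0 0 0 40;0 0 0 0 0 .09 40;0 0 0 0 0 .08 40;0 0 0 0 0 0 40;0 0 0 0 0 0 40'
python3 -c "
from h import *
goal(.5184,-.0086,.036,-13.6)"
```

```text
time_s: 38.72
position: [0.5183, -0.0086, 0.1031]
tcp_rot: [[-0.972, 0.235, -0.002], [0.235, 0.972, 0.0], [0.002, -0.0, -1.0]]
force: [-0.4, -0.9, -2.4]
opening: 0.643
grasp_force: 30.0
t 38.73 p [ 0.5183 -0.0086  0.1031] x [-0.972  0.235  0.002] y [ 0.235  0.972 -0.   ] z [-0.002  0.    -1.   ] F [-0.4 -0.9 -2.4] op 56.0 g 29.999651410616934
shift tool mm [-0.2  0.  67.1] norm 67
az rad 0.0 cur yaw -13.58
```

```bash
python3 -m jog '0 0 30 0 0 0 40;0 0 24 0 0 0 40;0 0 8 0 0 0 40;0 0 2 0 0 0 40;0 0 1.5 0 0 0 40;0 0 .8 0 0 0 40;0 0 0 0 0 0 40'; python3 -m jog '0 0 .5 0 0 0 40;0 0 .5 0 0 0 40;0 0 0 0 0 0 40'
```

```text
time_s: 39.6
position: [0.5193, -0.0083, 0.0379]
tcp_rot: [[-0.972, 0.235, 0.001], [0.235, 0.972, -0.0], [-0.001, -0.0, -1.0]]
force: [0.2, 0.2, -2.9]
opening: 0.642
grasp_force: 30.0
time_s: 39.98
position: [0.5191, -0.0083, 0.0367]
tcp_rot: [[-0.972, 0.236, 0.0], [0.236, 0.972, -0.0], [-0.0, -0.0, -1.0]]
force: [-1.1, -0.4, 0.6]
opening: 0.646
grasp_force: 30.0
```

```bash
python3 -m jog '0 0 .4 0 0 0 40;0 0 0 0 0 0 87;0 0 0 0 0 0 87;0 0 0 0 0 0 87;0 0 -30 0 0 0 87;0 0 -50 0 0 0 87;0 0 -50 0 0 0 87;0 0 0 0 0 -.12 87;0 0 0 0 0 -.117 87;0 0 0 0 0 0 87'
python3 -c "
from h import *
look('wrist','w12',['box_blue'])
goal(.475,-.335,.27,0)"
```

```text
time_s: 41.22
position: [0.5189, -0.0082, 0.1661]
tcp_rot: [[-1.0, 0.002, 0.0], [0.002, 1.0, 0.0], [-0.0, 0.0, -1.0]]
force: [0.4, 0.5, -0.4]
opening: 1.001
grasp_force: 0.0
    box_blue area 3679 rowmax 238 c [515.3  -7.3] wh 90 57 yaw -13.9
    box_blue area 259 rowmax 122 c [444.6  10.5] wh 39 7 yaw 77.5
    box_blue area 103 rowmax 198 c [522.2  -6.8] wh 12 11 yaw 89.9
w12 box_blue [([0.5182, -0.0134, 0.0012], 0.88)]
t 41.38 p [ 0.5189 -0.0083  0.1657] x [-1.     0.002  0.001] y [0.002 1.    0.   ] z [-0.001  0.    -1.   ] F [-0.3 -0.5  0. ] op 87.0 g 0.0
shift tool mm [  43.2 -326.8 -104.3] norm 346
az rad -0.002 cur yaw -0.14
```

```bash
python3 -m jog '7 -54 -17 0 0 0 87;7 -54 -17 0 0 0 87;7 -54 -17 0 0 0 87;7 -55 -17 0 0 0 87;7 -55 -18 0 0 0 87;8 -55 -18 0 0 0 87;0 0 0 0 0 0 87;0 0 0 0 0 0 87'
python3 -c "
from h import *
look('wrist','w13',['box_green','track'])
goal(.519,-.335,.078,0)"
```

```text
time_s: 42.38
position: [0.4752, -0.3345, 0.2692]
tcp_rot: [[-1.0, 0.002, -0.001], [0.002, 1.0, 0.002], [0.001, 0.002, -1.0]]
force: [-0.4, -0.3, -0.8]
opening: 0.995
grasp_force: 0.0
w13 box_green [([0.5193, -0.3334, 0.0435], 0.57)]
w13 track []
t 42.62 p [ 0.4759 -0.3337  0.2695] x [-1.    -0.001  0.001] y [-0.001  1.     0.001] z [-0.001  0.001 -1.   ] F [-1.2 -0.3  0.4] op 86.8 g 0.0
shift tool mm [-43.3  -1.6 191.5] norm 196
az rad 0.001 cur yaw 0.05
```

View pics/w13.png

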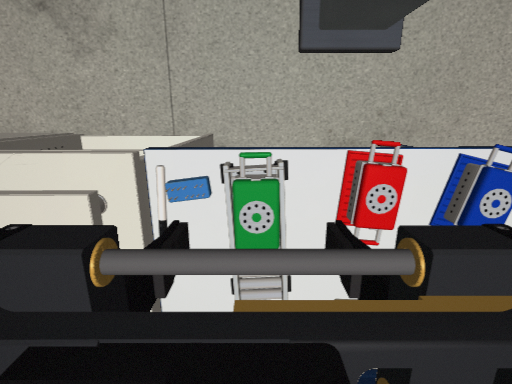

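Run:
```python
from h import *
d=dict(np.load('pics/w13.npz')); m=colmask(d,'green').astype(np.uint8); m[248:]=0
k,lab,s,_=cv2.connectedComponentsWithStats(m)
for i in range(1,k):
    if s[i,4]<60: continue
    v,u=np.nonzero(lab==i)
    for z in ([.091] if s[i,4]>500 else [.0735]):
        p=pix2plane(d,np.c_[u,v].astype(float),z)[:,:2]*1000; r=cv2.minAreaRect(p.astype(np.float32)); print(s[i],z,np.round(r[0],1),np.round(r[1],1),round(r[2],1))
```

```text
[240 152  31   6 153] 0.0735 [ 445.6 -335.4] [36.5  6.1] 89.8
[ 233  179   47   69 2146] 0.091 [ 516.6 -334.2] [88.4 56. ] 1.0
```

The green box is still against the stop, centred at about (518, -334.5) mm with 1° yaw. I'll grip it across the sides.

```bash
python3 -m jog '-14 0 50 0 0 -.015 87;-14 -1 50 0 0 0 87;-14 0 50 0 0 0 87;0 0 28 0 0 0 80;0 0 12 0 0 0 70;0 0 0 0 0 0 40;0 0 0 0 0 0 40;0 0 0 0 0 0 40;0 0 0 0 0 0 40;0 0 0 0 0 0 40'
python3 -m jog '0 0 -4 0 0 0 40;0 0 -15 0 0 0 40;0 0 -40 0 0 0 40;0 0 -41 0 0 0 40;0 0 0 0 0 0 40;0 0 0 0 0 0 40'
python3 -c "
from h import *
goal(.5121,.3097,.15,-3.9)"
```

```text
time_s: 43.88
position: [0.5184, -0.3363, 0.0815]
tcp_rot: [[-1.0, -0.014, 0.002], [-0.014, 1.0, -0.001], [-0.002, -0.001, -1.0]]
force: [-0.4, 1.9, 6.5]
opening: 0.639
grasp_force: 30.0
time_s: 44.62
position: [0.5167, -0.3351, 0.1791]
tcp_rot: [[-1.0, -0.014, -0.002], [-0.014, 1.0, 0.002], [0.002, 0.002, -1.0]]
force: [0.4, -0.5, -4.9]
opening: 0.64
grasp_force: 30.0
t 44.62 p [ 0.5167 -0.3351  0.1791] x [-1.    -0.014  0.002] y [-0.014  1.     0.002] z [-0.002  0.002 -1.   ] F [ 0.4 -0.5 -4.9] op 55.7 g 29.995812359265983
shift tool mm [ -4.6 644.7  30.3] norm 645
az rad 0.082 cur yaw 0.81
```

```bash
python3 -m jog '0 30 0 0 0 0 40;0 55 0 0 0 0 40;0 55 0 0 0 0 40;0 55 0 0 0 0 40;0 55 0 0 0 0 40;0 55 0 0 0 0 40;0 55 0 0 0 0 40;0 55 0 0 0 0 40;0 55 0 0 0 0 40;0 55 0 0 0 0 40;0 55 0 0 0 0 40;0 40 0 0 0 0 40'
python3 -m jog '-4 24 20 0 0 0 40;0 0 35 0 0 .082 40;0 0 0 0 0 0 40;0 0 0 0 0 0 40'
python3 -c "
from h import *
goal(.5121,.3097,.0365,-3.9)"
```

```text
time_s: 46.12
position: [0.507, 0.2858, 0.1776]
tcp_rot: [[-1.0, -0.016, -0.005], [-0.016, 1.0, -0.002], [0.005, -0.001, -1.0]]
force: [-0.8, 0.1, -3.3]
opening: 0.639
grasp_force: 30.0
time_s: 46.62
position: [0.5123, 0.3076, 0.1245]
tcp_rot: [[-0.998, 0.067, -0.002], [0.067, 0.998, -0.001], [0.002, -0.001, -1.0]]
force: [0.1, 0.6, -3.6]
opening: 0.642
grasp_force: 30.0
t 46.62 p [0.5123 0.3076 0.1245] x [-0.998  0.067  0.002] y [ 0.067  0.998 -0.001] z [-0.002 -0.001 -1.   ] F [ 0.1  0.6 -3.6] op 55.9 g 29.99573873821646
shift tool mm [ 0.2  2.1 88. ] norm 88
az rad 0.001 cur yaw -3.85
```

```bash
python3 -m jog '0 1 30 0 0 0 40;0 1 30 0 0 0 40;0 0 17 0 0 0 40;0 0 5 0 0 0 40;0 0 2 0 0 0 40;0 0 0 0 0 0 40'; python3 -m jog '0 0 1 0 0 0 40;0 0 .8 0 0 0 40;0 0 0 0 0 0 40'
```

```text
time_s: 47.38
position: [0.5134, 0.3103, 0.0419]
tcp_rot: [[-0.998, 0.068, 0.002], [0.068, 0.998, 0.001], [-0.002, 0.001, -1.0]]
force: [-0.6, -0.2, -4.4]
opening: 0.636
grasp_force: 30.0
time_s: 47.75
position: [0.5128, 0.3101, 0.0393]
tcp_rot: [[-0.998, 0.068, 0.0], [0.068, 0.998, 0.0], [-0.0, 0.0, -1.0]]
force: [-0.2, 0.6, -3.9]
opening: 0.642
grasp_force: 30.0
```

```bash
python3 -m jog '0 0 .7 0 0 0 40;0 0 .6 0 0 0 40;0 0 0 0 0 0 40'; python3 -m jog '0 0 .5 0 0 0 40;0 0 .5 0 0 0 40;0 0 0 0 0 0 40'
```

```text
time_s: 48.12
position: [0.5128, 0.3102, 0.0386]
tcp_rot: [[-0.998, 0.068, 0.0], [0.068, 0.998, 0.0], [-0.0, 0.0, -1.0]]
force: [-2.6, -0.8, 4.4]
opening: 0.641
grasp_force: 30.0
time_s: 48.5
position: [0.5128, 0.3102, 0.0386]
tcp_rot: [[-0.998, 0.067, 0.001], [0.067, 0.998, -0.0], [-0.001, 0.0, -1.0]]
force: [-3.2, -1.7, 10.3]
opening: 0.64
grasp_force: 30.0
```

Touchdown. I'll release, raise and verify.

```bash
python3 -m jog '0 0 0 0 0 0 87;0 0 0 0 0 0 87;0 0 0 0 0 0 87;0 0 -30 0 0 0 87;30 -20 -50 0 0 0 87;30 -40 -50 0 0 0 87;0 -50 -20 0 0 0 87;0 -50 -20 0 0 0 87;0 -50 0 0 0 0 87;0 0 0 0 0 0 87;0 0 0 0 0 0 87'
python3 -c "
from h import *
st();look('wrist','w14',['box_green','box_yellow','box_blue','box_red']); look('scene','s2',['bur_stand']); look('side','d2',['bur_stand'])"
```

```text
time_s: 49.88
position: [0.4426, 0.1092, 0.201]
tcp_rot: [[-0.998, 0.069, -0.0], [0.069, 0.998, 0.0], [0.0, 0.0, -1.0]]
force: [-0.4, 0.2, -0.2]
opening: 1.005
grasp_force: 0.0
t 49.88 p [0.4426 0.1092 0.201 ] x [-0.998  0.069  0.   ] y [0.069 0.998 0.   ] z [-0.  0. -1.] F [-0.4  0.2 -0.2] op 87.4 g 0.0
    box_green area 1413 rowmax 224 c [466.4 280.1] wh 52 29 yaw 86.0
    box_green area 192 rowmax 171 c [430.4 287.5] wh 34 5 yaw 86.0
w14 box_green [([0.5152, 0.3111, 0.0017], 0.8)]
    box_yellow area 1550 rowmax 248 c [494.1 151.9] wh 64 57 yaw 10.7
    box_yellow area 157 rowmax 182 c [438.5 140.7] wh 38 6 yaw -80.3
    box_yellow area 115 rowmax 289 c [582.9 169.1] wh 37 7 yaw -77.8
    box_yellow area 73 rowmax 245 c [520.6 158.6] wh 11 11 yaw 86.0
w14 box_yellow [([0.5084, 0.1568, 0.0011], 0.67)]
    box_blue area 795 rowmax 248 c [491.2   0.5] wh 57 47 yaw 76.5
    box_blue area 198 rowmax 194 c [444.3   9.6] wh 39 8 yaw 76.1
    box_blue area 159 rowmax 288 c [5.664e+02 1.000e-01] wh 23 15 yaw -24.5
    box_blue area 60 rowmax 301 c [591.  -18.3] wh 22 8 yaw 86.0
w14 box_blue [([0.52, -0.0113, 0.0035], 0.66)]
    box_red area 303 rowmax 226 c [ 471.9 -172.5] wh 66 10 yaw 87.3
    box_red area 195 rowmax 195 c [ 436.2 -160. ] wh 41 6 yaw 86.0
w14 box_red []
    bur_stand area 391 rowmax 307 c [ 493.7 -442.8] wh 64 40 yaw -84.8
s2 bur_stand [([0.5036, -0.4363, 0.0028], 0.81)]
    bur_stand area 267 rowmax 273 c [ 495.6 -454.7] wh 85 45 yaw -83.1
d2 bur_stand [([0.5042, -0.4385, 0.0042], 0.6)]
```

View pics/w14.png

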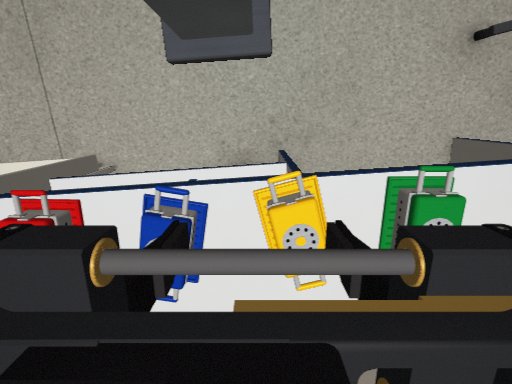

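View pics/d2.png

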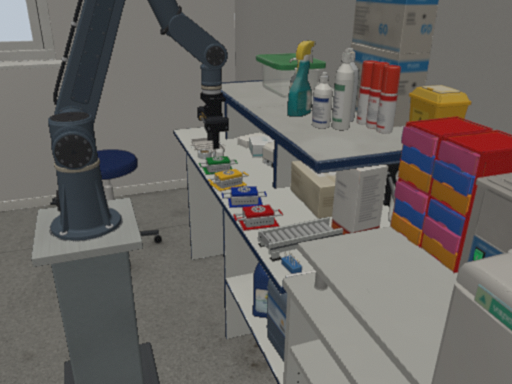

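Run:
```python
from h import *
d=dict(np.load('pics/w14.npz')); m=trace('wrist','box_green')[0]['pixels']&colmask(d,'green')
k,lab,s,_=cv2.connectedComponentsWithStats(m.astype(np.uint8))
for i in range(1,k):
    if s[i,4]<60: continue
    v,u=np.nonzero(lab==i); z=.047 if s[i,4]>500 else .0285
    r=cv2.minAreaRect((pix2plane(d,np.c_[u,v].astype(float),z)[:,:2]*1000).astype(np.float32)); print(s[i],np.round(r[0],1),np.round(r[1],1),round(r[2],1))
```

```text
[419 166  35   6 192] [440.6 316.3] [39.4  5.8] 86.0
[ 408  195   58   30 1413] [483.8 309.8] [60.8 34.4] 86.0
```

```bash
python3 -c "
from rig import *
print(hand_in())"
```

```text
the job is handed in; nothing more can be done
None
```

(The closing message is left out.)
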